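Put two rocker arms away in the sorted drawer of a bench chest

TASK

Pull the top drawer of the grey steel chest fully open and put the two rocker arms that lie on the bench away in it: the long one in the back row with the long ones, the short one in the front row with the short ones. Lay each flat on the drawer's floor on its side, pointing front to back like the others, without dropping it in, and leave the drawer open. Do not lift the rocker arms already stored, do not pull the lower drawers, and do not knock the other things about.

Things in the scene. Friction and masses are not known exactly. Their poses are not given: they have to be found in the camera images.
- chest_front (a point): Foot of the front edge of a grey steel bench chest with three drawers: on the bench, midway along the front of its carcass (255 mm deep, 320 wide, 199 high; the shut drawer fronts stand 15 mm before it). Fixed, turned by up to 0.1 rad. x points to its back, y to the left seen from the robot, z up. A carton 42 mm high stands fixed on the rear half of its top.
- top_drawer (a joint): Slide of the top drawer, m: 0 shut, 0.155 fully open at its stop; grows as the drawer comes out along the chest's -x. It starts shut. About 2 N of friction; it stays where it is left.
- drawer_handle (a point): Centre of the top drawer's handle: level round steel bar, 11 mm diameter, 140 mm long (y), on stems 60 mm either side of its middle. Axis 40 mm before the drawer front (34 mm free behind the bar), 14 mm below the front's upper edge, 21 mm below the chest's top, 178 mm above the bench. Moves with the drawer; axes as the chest's.
- short_row (a point): Centre, on the drawer's floor (150 mm above the bench), of the top drawer's front row, for short rockers: 62 mm clear front to back (x), 283 mm wide (y). In front of it the drawer front, 42 mm above the floor; behind it a divider 16 mm high, 3 thick; drawer sides 28 mm high. Moves with the drawer; axes as the chest's. Covered while shut.
- long_row (a point): Centre, on the drawer's floor, of the back row, for long rockers, 78 mm behind short_row: 88 mm clear front to back (x), 283 mm wide (y), between dividers 16 mm high, 3 thick. In the fully open drawer it lies 47 mm before the carcass, whose top is 49 mm above the floor. The strip behind it is unused. Moves with the drawer; axes as the chest's.
- long_rocker: Long rocker arm on the bench, dark steel, 78 mm long, about 130 g. On its side: round boss, 26 mm diameter, 22 mm high, bore upright (z); arms 11 mm wide, 4 to 18 mm above the underside, along +x and -x. +x ends in a rubbing pad, -x in an adjuster boss with a 26 mm cross-wise screw. Origin: under the boss centre, midway along the length.
- short_rocker: Short rocker arm on the bench, dark steel, 52 mm long, about 90 g, otherwise like the long one. On its side: round boss, 26 mm diameter, 22 mm high, bore upright (z); arms 11 mm wide, 4 to 18 mm above the underside, along +x and -x. +x ends in a rubbing pad, -x in an adjuster boss with a 26 mm cross-wise screw. Origin: under the boss centre, midway along the length.
- short_stock1_foot (a point): Point under the boss centre of a short rocker arm (52 mm long, shape, point and axes as short_rocker's) already stored in short_row, towards the row's left (+y) end, lying on its side and pointing front to back. At least 135 mm lie free between the centres of the two stored in a row.
- short_stock2_foot (a point): Point under the boss centre of a short rocker arm (52 mm long, shape, point and axes as short_rocker's) already stored in short_row, somewhere in the row's right (-y) half, lying on its side and pointing front to back. At least 135 mm lie free between the centres of the two stored in a row.
- long_stock1_foot (a point): Point under the boss centre of a long rocker arm (78 mm long, shape, point and axes as long_rocker's) already stored in long_row, towards the row's left (+y) end, lying on its side and pointing front to back. At least 135 mm lie free between the centres of the two stored in a row.
- long_stock2_foot (a point): Point under the boss centre of a long rocker arm (78 mm long, shape, point and axes as long_rocker's) already stored in long_row, somewhere in the row's right (-y) half, lying on its side and pointing front to back. At least 135 mm lie free between the centres of the two stored in a row.
- middle_drawer (a joint): Slide of the middle drawer, m, 0 shut; to be left shut. Its like handle is 57 mm below the top drawer's.
- bottom_drawer (a joint): Slide of the bottom drawer, m, 0 shut; to be left shut.
- tappet: Bystander: bright steel tappet standing on its head near the rocker arms, 28 mm in diameter, 46 mm high, origin under its centre.
- piston: Bystander: aluminium piston standing upright, 73 mm in diameter, 60 mm high, origin under its centre.
- bearing_cap: Bystander: dark steel bearing cap, an arch 74 mm long (x), 26 mm wide (y), 40 mm high, origin under its centre.
- spanner: Bystander: flat steel spanner 170 mm long (x), 8 mm thick, on the bench in front of the chest, origin under its middle.
- oil_bottle: Bystander: grey bottle 72 mm in diameter, 210 mm high, on the left of the bench, origin under its centre.
Things that resemble listed ones, but are neither listed nor needed, are in the scene too. What is shaped like the long_rocker but red is not meant. What is shaped like the short_rocker but brown or red is not meant.

How it is judged (in metres and radians):
On the way:
1. the top drawer is pulled fully open (value of joint top_drawer above 0.14 m), for 0.2 s.
At the end, for the whole second after the job is handed in: Top drawer within 15 mm of fully open; long rocker in the back row, short in the front row, each at rest, underside within 5 mm of the floor, within 15 mm of the row's middle front to back, at most 0.15 rad tilted and 0.35 rad off pointing front to back (value of joint top_drawer above 0.14 m and x of long_rocker in the frame of long_row between -0.015 and 0.015 m and y of long_rocker in the frame of long_row between -0.135 and 0.135 m and z of long_rocker in the frame of long_row between -0.004 and 0.005 m and angle between the x axis of long_rocker and the x axis of long_row, either way round below 0.35 rad and angle between each of long_rocker, short_rocker's own z axis and vertical below 0.15 rad and linear speed of each of long_rocker, short_rocker below 0.02 m/s and x of short_rocker in the frame of short_row between -0.015 and 0.015 m and y of short_rocker in the frame of short_row between -0.135 and 0.135 m and z of short_rocker in the frame of short_row between -0.004 and 0.005 m and angle between the x axis of short_rocker and the x axis of short_row, either way round below 0.35 rad); the robot touches nothing.
It fails at once if a stored rocker arm is lifted or knocked out of its place on the drawer's floor (z of any of short_stock1_foot, short_stock2_foot in the frame of short_row above 0.012 m or z of any of long_stock1_foot, long_stock2_foot in the frame of long_row above 0.012 m).
It fails at once if a lower drawer is pulled out more than 20 mm (value of joint any of middle_drawer, bottom_drawer above 0.02 m).
It fails at once if another thing on the bench is moved more than 40 mm (distance of any of tappet, piston, bearing_cap, spanner, oil_bottle from where it was at the start of the episode above 0.04 m).
It fails at once if the long rocker arm is dropped into the drawer (more than about 20 mm of free fall) (horizontal distance between long_rocker and long_row below 0.15 m and z of long_rocker in the frame of long_row between -0.005 and 0.025 m and linear speed of long_rocker above 0.6 m/s).
It fails at once if the short rocker arm is dropped into the drawer (more than about 20 mm of free fall) (horizontal distance between short_rocker and short_row below 0.15 m and z of short_rocker in the frame of short_row between -0.005 and 0.025 m and linear speed of short_rocker above 0.6 m/s).
It also fails if it takes over 72 s, if anything falls off the work surface, if the arm or the gripper's body presses on something with over 40 N, if the wrist force passes 120 N, or if a joint passes its speed limit or range.

ROBOT

A 6-joint arm with a two-finger parallel gripper is mounted at the origin on the work surface. World frame = base frame: x ahead of the robot, y to its left, z up, the work surface at z = 0. Lengths are in mm, angles in degrees, forces in N, time in s.
With the tool pointing down it reaches from about 300 to 850 mm from the base axis. Payload 4.2 kg.
Tool frame: the origin (TCP) lies on the front face of the gripper's body, between the roots of the fingers; the fingertips stand 78 mm ahead of it and the grasp point (between the pads) lies 60 mm ahead of it; x points along the fingers, y is the direction in which the jaws open and shut, and the axes are right-handed (so a half turn about x gives the same grasp; the last joint's range is limited). The gripper opens to 91 mm and grips with 3 to 60 N. Pads are 32 mm wide; open, the fingers measure 118 mm over their backs; the gripper's body (76 mm by 178 mm) begins 60 mm behind the grasp point.
Start: joints at [73.167, 18.312, 89.639, -0, 72.044, -1.146], TCP at [155.475, 553.59, 292.276] pointing down, gripper open.
Joint ranges: [-177.97, 177.97], [-48.28, 115.42], [12.27, 149.76], [-77.06, 257.06], [2.81, 150.46], [-146.56, 146.56]. Speed limits (degrees/s): [147.25, 147.25, 180, 180, 180, 180].

INTERFACE

Orientations are given as [roll, pitch, yaw] about the fixed x, y, z axes, in that order (R = Rz(yaw) Ry(pitch) Rx(roll)).
In Python, from workcell import status, viewer, env gives the robot as it stands. The module is installed in compiled form; this text tells all that it offers.
- The arm moves only by the tool move_arm, never from a script. Its argument "moves" is a list of rows, each a list of 3 entries, a list of its own where there are three numbers: the shift along the tool's x, y, z in cm, then the turn about the tool's x in rad, then the gripper's target within -1 to 1 (fully open at 1, half-way at 0, shut at -1). A call has 1 to 20 rows; each row is the pose to reach, as a shift and turn from the pose commanded when the call began, along the tool's axes at that moment; what a row does not reach only later rows make up. A row lasts 1/8 s, in which the tool goes at most 62.5 mm and 10.7 degrees, less where a joint would pass 70% of its speed; a pose out of reach is approached as far as the arm can. A call with a gripper value outside its range is refused whole. The fingers move at their own pace and stop on an object; "force" is the grip in N (left out, the last holds). Time passes only in rows, so rows that repeat a pose let the fingers close. It gives the time, the measured TCP pose, the force and the opening at its end, in the units of the state.
- status.state(): the state, without advancing time (a new reading comes with each control period).
- viewer.grab_frame(name): name is "side" or "top" or "wrist"; returns the picture (420x560x3 uint8, red, green, blue); there is no depth.
- viewer.get_calibration(name): a dict with "camera_matrix" (3x3 intrinsics, pixels), "D" ([k1, k2, p1, p2, k3] as OpenCV has them; the pictures are not rectified), "eye" and "rotation" of the camera in the world. Camera axes: x right, y down, z forward; pixel columns grow to the right and rows downward; lengths in mm; the calibration is good to about 2 mm. A picture is of the moment at which its call begins: read the wrist's pose just before it. get_calibration takes no time and is no camera call; for the wrist camera it gives the pose at the moment of the call.
- env.job_done(): hands the job in, once; it reports no verdict.
The state is a dict: "time_s": time; "qpos": joint angles; "qvel": joint speeds; "effort": joint torques, N m; "ee_pos": TCP position; "ee_rot": TCP orientation; "force": force on the tool from outside, world axes, zero at the start; "torque": the same for the moment, N m; "gripper_width": finger opening in mm.
Only numpy, scipy, OpenCV 4.12 (cv2) and the standard library are available. Lean on these libraries where they do the work, as an engineer would, in place of code of your own. Each camera call takes 0.05 s, during which the arm holds its last target.

## Working session

There is one attempt and no reset: what is moved stays moved. The work goes in short steps, Python scripts to look and compute and a tool call to move; the robot and the scene stay as the last step left them, time stands still between calls to the robot, and variables do not carry over. Pictures are saved under pics/ and viewed, and the job is handed in when it is done.

Besides the shell and the picture viewer there is one more tool, called after "Call:" by a JSON object that holds its "api" and its "payload". move_arm: Moves the arm, as the interface text tells. Its arguments: {"type":"object","properties":{"moves":{"type":"array","items":{"type":"array"}},"force":{"type":"number"}},"required":["moves"]}

```bash
mkdir -p pics
cat > h.py <<'E'
import numpy as np, cv2
from workcell import status, viewer, env
def snap(n,f):
    im=viewer.grab_frame(n); cv2.imwrite('pics/'+f,im[:,:,::-1]); return im
def crop(im,x0,y0,x1,y1,s,f):
    cv2.imwrite('pics/'+f,cv2.resize(im[y0:y1,x0:x1,::-1],None,fx=s,fy=s,interpolation=cv2.INTER_CUBIC))
E
python3 - <<'E'
from h import *
s=status.state();print(s)
for n in('side','top','wrist'):
    c=viewer.get_calibration(n);print(n,c)
    snap(n,n+'0.png')
E
```

```text
{'time_s': 0.0, 'qpos': array([ 7.31651718e+01,  1.83492731e+01,  8.97056073e+01,  1.28359631e-04,
        7.20430245e+01, -1.14731175e+00]), 'qvel': array([-0.05897798,  0.07384485,  0.02019499,  0.03399843,  0.00893184,
       -0.00634058]), 'effort': array([-3.01887496e-05, -4.12465811e+01, -2.31966323e+01,  7.25727179e-02,
        4.59800370e-02, -1.54517111e-04]), 'ee_pos': array([155.38141791, 553.22970451, 291.44930993]), 'ee_rot': array([ -91.21873133,   89.90209495, -106.90628741]), 'force': array([ 0.16587631, -0.42542118,  0.09453573]), 'torque': array([0.0380621 , 0.01548331, 0.02724738]), 'gripper_width': 91.25164388706816}
side {'camera_matrix': array([[466.79236209,   0.        , 276.91491695],
       [  0.        , 466.79236209, 211.3147597 ],
       [  0.        ,   0.        ,   1.        ]]), 'D': array([0.04812159, 0.        , 0.        , 0.        , 0.        ]), 'eye': array([-111.09160452, -792.17208362, 1144.81279142]), 'rotation': array([-134.30066112,   -0.15955817,  -37.2989738 ])}
top {'camera_matrix': array([[513.78662235,   0.        , 275.09364618],
       [  0.        , 513.78662235, 217.24145922],
       [  0.        ,   0.        ,   1.        ]]), 'D': array([-0.12345146,  0.        ,  0.        ,  0.        ,  0.        ]), 'eye': array([ 341.99018918,   48.82254954, 1663.55435195]), 'rotation': array([-1.72498913e+02,  1.00637941e-01, -9.06872733e+01])}
wrist {'camera_matrix': array([[323.77073065,   0.        , 283.87053387],
       [  0.        , 323.77073065, 210.15416012],
       [  0.        ,   0.        ,   1.        ]]), 'D': array([-0.01380038,  0.        ,  0.        ,  0.        ,  0.        ]), 'eye': array([ 89.22442507, 572.38035618, 383.48682709]), 'rotation': array([1.65647765e+02, 9.43333255e-02, 7.42875755e+01])}
```

View pics/side0.png

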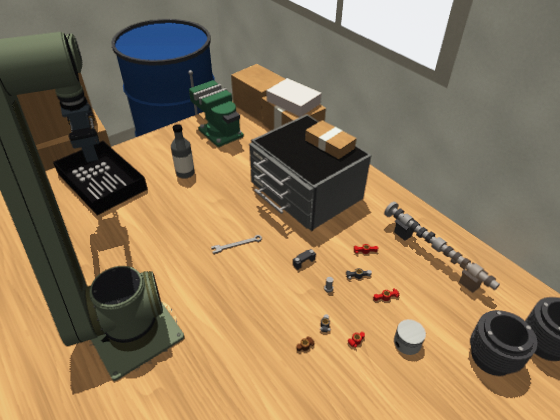

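View pics/top0.png

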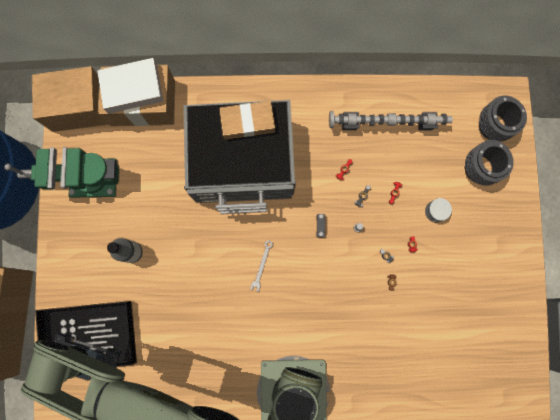

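View pics/wrist0.png

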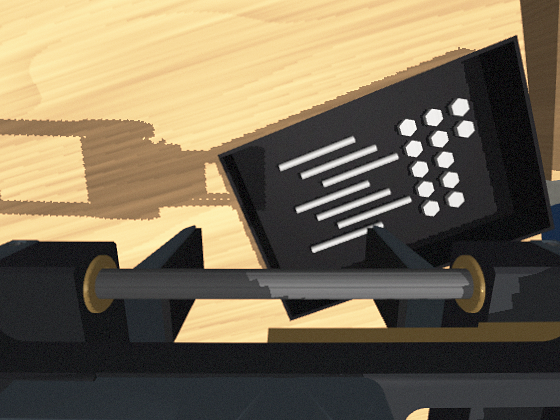

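Run:
```python
from h import *
t=cv2.imread('pics/top0.png')[:,:,::-1]; s=cv2.imread('pics/side0.png')[:,:,::-1]
crop(t,310,140,450,300,5,'ctop.png'); crop(t,175,90,305,220,5,'cchest.png'); crop(s,270,220,430,360,5,'cside.png')
crop(s,240,110,380,230,5,'cchs.png')
```

```text
(no output)
```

View pics/ctop.png

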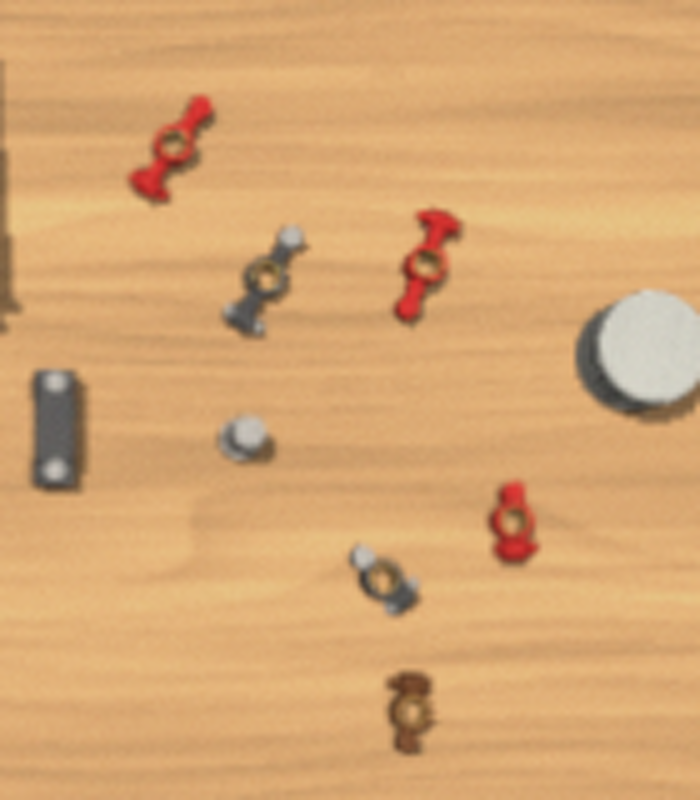

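View pics/cchest.png

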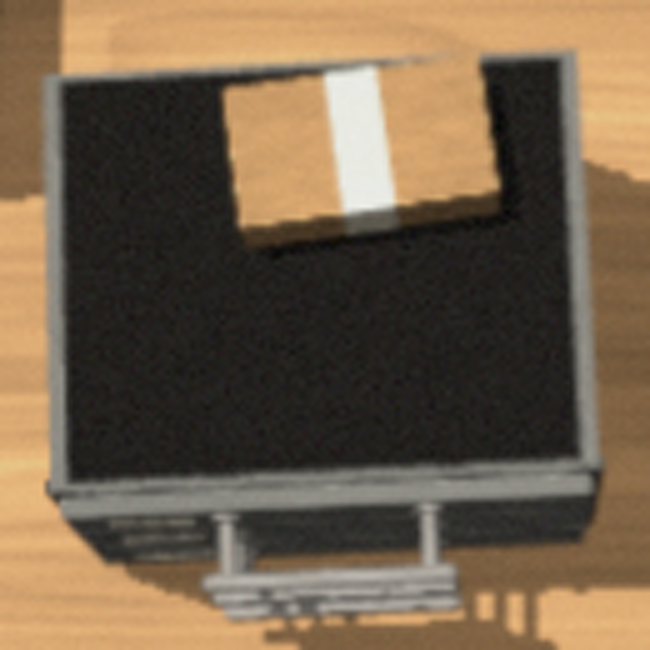

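View pics/cside.png

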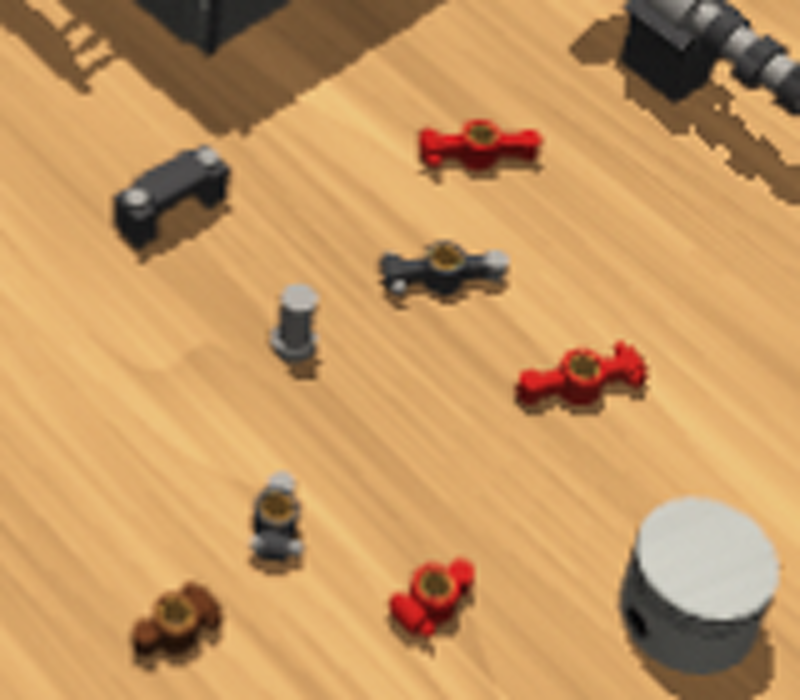

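View pics/cchs.png

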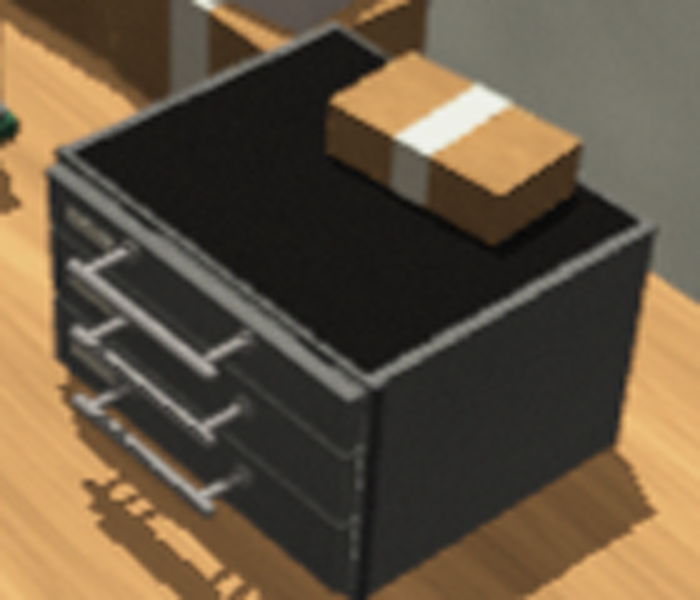

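```bash
cat >> h.py <<'E'
from scipy.spatial.transform import Rotation as Rn
def ray(c,p):
    n=cv2.undistortPoints(np.array([[p]],float),c['camera_matrix'],c['D'])[0,0]
    d=Rn.from_euler('xyz',c['rotation'],degrees=True).as_matrix()@np.array([n[0],n[1],1]); return np.array(c['eye']),d
def pix2z(c,p,z):
    e,d=ray(c,p); return e+d*(z-e[2])/d[2]
def proj(c,P):
    R=Rn.from_euler('xyz',c['rotation'],degrees=True).as_matrix()
    q=R.T@(np.array(P,float)-c['eye']); 
    return cv2.projectPoints(q[None,None],np.zeros(3),np.zeros(3),c['camera_matrix'],c['D'])[0].ravel()
def un(u,v,x0,y0,s): return (x0+(u+.5)/s-.5, y0+(v+.5)/s-.5)
def tool():
    s=status.state(); R=Rn.from_euler('xyz',s['ee_rot'],degrees=True).as_matrix(); return s,s['ee_pos'],R
def delta(target,axis_y=None):
    "shift cm along tool axes, turn about tool x so tool y parallels axis_y deg (world heading)"
    s,p,R=tool(); d=R.T@(np.array(target)-p)/10
    out=[np.round(d,2)]
    if axis_y is not None:
        a=np.radians(axis_y); v=R.T@np.array([np.cos(a),np.sin(a),0]); t=np.arctan2(v[2],v[1])
        out+= [round(t,3), round((t+np.pi)%(2*np.pi),3), 'q6',round(s['qpos'][5],1)]
    return out
E
python3 - <<'E'
from h import *
T=viewer.get_calibration('top');S=viewer.get_calibration('side')
print('convention check: down tool axes'); print(tool()[2].round(3))
for n,p,z in [('barL',(203,583),178),('barR',(457,571),178),('carcFL',(52,485),199),('carcFR',(600,463),199),('carcBL',(45,77),199),('carcBR',(577,52),199)]:
    print(n,pix2z(T,un(*p,175,90,5),z).round(1))
for n,p,z in [('barL',(75,264),178),('barR',(207,368),178),('FR',(373,383),199),('BR',(655,230),199),('FL',(60,153),199)]:
    print('side',n,pix2z(S,un(*p,240,110,5),z).round(1))
for n,p,z in [('long boss',(267,280),22),('l+x',(291,238),14),('l-x',(243,320),14),('short boss',(382,580),22),('s+x',(362,557),14),('s-x',(403,600),14),('tappet',(246,432),46)]:
    print(n,pix2z(T,un(*p,310,140,5),z).round(1))
for n,p,z in [('long boss',(446,257),22),('l+x',(497,262),14),('l-x',(392,272),14),('short boss',(277,505),22),('s+x',(281,484),14),('s-x',(276,545),14)]:
    print('side',n,pix2z(S,un(*p,270,220,5),z).round(1))
E
```

```text
convention check: down tool axes
[[-0.     0.27   0.963]
 [-0.001  0.963 -0.27 ]
 [-1.    -0.001 -0.   ]]
barL [572.4 224.2 178. ]
barR [577.6  75.2 178. ]
carcFL [628.  310.3 199. ]
carcFR [636.8  -8.8 199. ]
carcBL [876.9 318.8 199. ]
carcBR [8.872e+02 4.000e-01 1.990e+02]
side barL [573.2 223.9 178. ]
side barR [578.8  87.7 178. ]
side FR [636.5  -4.1 199. ]
side BR [884.1  -0.  199. ]
side FL [620.8 307.6 199. ]
long boss [ 625.6 -237.6   22. ]
l+x [ 654.8 -255.9   14. ]
l-x [ 600.7 -222.3   14. ]
short boss [ 429.6 -305.5   22. ]
s+x [ 445.1 -294.7   14. ]
s-x [ 416.9 -320.4   14. ]
tappet [ 523.7 -216.6   46. ]
side long boss [ 629.6 -235.9   22. ]
side l+x [ 657.  -253.4   14. ]
side l-x [ 600.5 -220.4   14. ]
side short boss [ 432.1 -304.3   22. ]
side s+x [ 446.8 -291.9   14. ]
side s-x [ 418.6 -319.4   14. ]
```

Run:
```python
from h import *
print(delta([576,151,340],1.8))
T=viewer.get_calibration('top'); print('bottle',pix2z(T,(122,245),100))
```

```text
[array([ -4.8 , -27.37,  51.37]), np.float64(1.266), np.float64(4.407), 'q6', np.float64(-1.1)]
bottle [467.29354347 522.37947005 100.        ]
```

Call:
{"api": "move_arm", "payload": {"moves": [[[-4.8,0,0],0,-0.2],[[-4.8,-5.4,10.2],0.18,-0.2],[[-4.8,-8.2,15.4],0.36,-0.2],[[-4.8,-11,20.5],0.54,-0.2],[[-4.8,-13.7,25.7],0.72,-0.2],[[-4.8,-16.4,30.8],0.9,-0.2],[[-4.8,-19.1,36],1.08,-0.2],[[-4.8,-21.9,41.1],1.266,-0.2],[[-4.8,-24.6,46.2],1.266,-0.2],[[-4.8,-27.4,51.4],1.266,-0.2],[[-4.8,-27.4,51.4],1.266,-0.2],[[-4.8,-27.4,51.4],1.266,-0.2]]}}

```text
time_s: 1.65
ee_pos: [576.5, 150.2, 339.6]
ee_rot: [-102.8, 89.9, 168.8]
force: [-0.5, 0.8, 0.7]
gripper_width: 36.9
```

Run:
```python
from h import *
im=snap('wrist','w1.png'); c=viewer.get_calibration('wrist'); print(c['eye'],c['rotation'])
s,p,R=tool();print(p,R.round(3),s['qpos'],s['time_s'],s['gripper_width'])
```

```text
[574.64327624 220.94408778 431.84068553] [1.65665462e+02 1.18554991e-01 1.72938811e+00]
[575.70984916 151.19429095 339.80288241] [[-0.002  1.     0.031]
 [ 0.001  0.031 -1.   ]
 [-1.    -0.002 -0.001]] [1.35818419e+01 1.88007674e+01 8.20655211e+01 6.11730099e-02
 7.92185026e+01 1.18163992e+01] 1.7 36.33719446903176
```

View pics/w1.png

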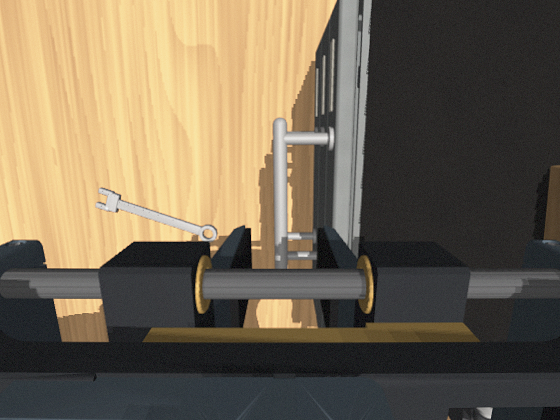

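Run:
```python
from h import *
c=viewer.get_calibration('wrist')
for p in [(279,120),(279.5,150),(280,225)]: print(pix2z(c,p,178).round(1))
for p in [(355,20),(350,240),(366,20),(359,240)]: print(pix2z(c,p,192).round(1))
print(delta([576,151,238],1.8))
```

```text
[570.3 226.3 178. ]
[571.3 204.  178. ]
[573.3 143.5 178. ]
[619.5 292.1 192. ]
[628.5 137.1 192. ]
[626.9 292.4 192. ]
[635.5 137.4 192. ]
[array([10.18,  0.05,  0.03]), np.float64(-0.001), np.float64(3.141), 'q6', np.float64(11.8)]
```

Call:
{"api": "move_arm", "payload": {"moves": [[[5,-0.1,0],0,-0.3],[[9,-0.1,0],0,-0.3],[[10.2,-0.1,0],0,-0.3],[[10.2,-0.1,0],0,-0.3],[[10.2,-0.1,0],0,-1],[[10.2,-0.1,0],0,-1],[[10.2,-0.1,0],0,-1],[[10.2,-0.1,0],0,-1]], "force": 20}}

```text
time_s: 2.7
ee_pos: [573.8, 151.0, 239.6]
ee_rot: [-108.3, 89.8, 163.5]
force: [-5.4, 1.3, 5.2]
gripper_width: 10.1
```

Call:
{"api": "move_arm", "payload": {"moves": [[[0,-2,0],0,-1],[[0,-4,0],0,-1],[[0,-6,0],0,-1],[[0,-8,0],0,-1],[[0,-10,0],0,-1],[[0,-12,0],0,-1],[[0,-14,0],0,-1],[[0,-15,0],0,-1],[[0,-15.5,0],0,-1],[[0,-15.8,0],0,-1],[[0,-15.8,0],0,-1],[[0,-15.8,0],0,-1]]}}

```text
time_s: 4.2
ee_pos: [418.5, 145.6, 239.6]
ee_rot: [83.4, 89.8, -4.8]
force: [0.6, -2.5, 7.5]
gripper_width: 10.5
```

Call:
{"api": "move_arm", "payload": {"moves": [[[0,0,0],0,-0.3],[[0,0,0],0,-0.3],[[0,0,0],0,-0.3],[[-3,0,0],0,-0.3],[[-8,0,0],0,0.1],[[-14,0,0],0,0.1],[[-16,0,0],0,0.1],[[-16,0,0],0,0.1]]}}

```text
time_s: 5.2
ee_pos: [417.7, 146.1, 399.4]
ee_rot: [109.9, 89.8, 21.7]
force: [0.6, 0.2, -0.4]
gripper_width: 49.9
```

Run:
```python
from h import *
im=snap('wrist','w2.png'); im=snap('side','s2.png');crop(im,200,110,390,250,4,'s2c.png'); 
print(delta([627,-237,240],58))
```

```text
[array([15.67, 19.85, 38.91]), np.float64(-0.981), np.float64(2.16), 'q6', np.float64(16.0)]
```

View pics/w2.png

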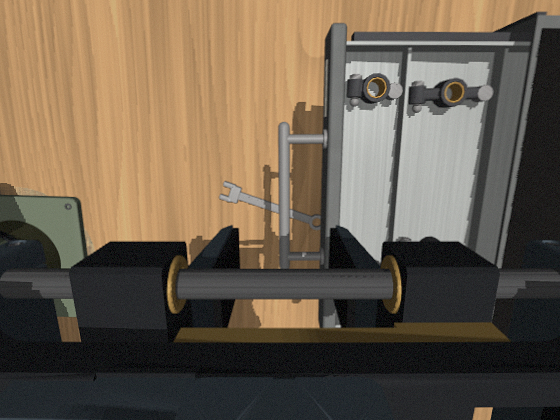

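View pics/s2c.png

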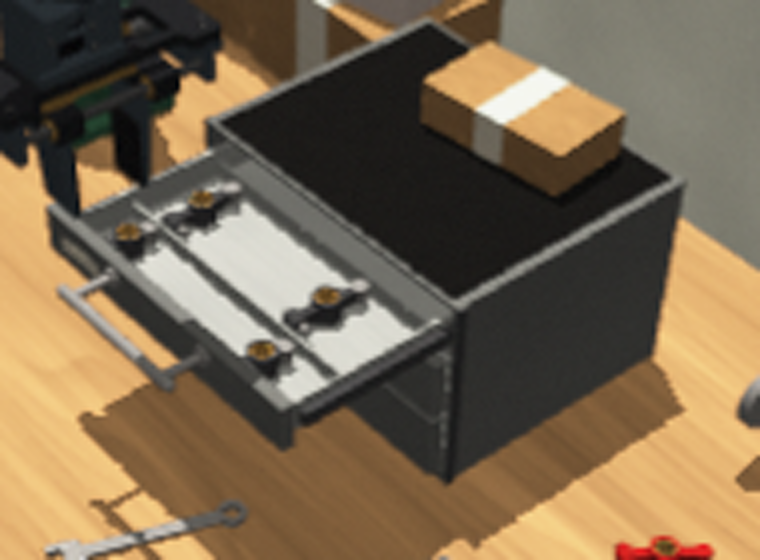

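Call:
{"api": "move_arm", "payload": {"moves": [[[0,2.8,5.5],-0.17,0.1],[[2,5.6,11.1],-0.34,0.1],[[4,8.5,16.7],-0.51,0.1],[[6,11.3,22.2],-0.68,0.1],[[8,14.1,27.8],-0.85,0.1],[[11,17,33.3],-0.981,0.1],[[15,19.8,38.9],-0.981,0.1],[[15.7,19.8,38.9],-0.981,0.1],[[15.7,19.8,38.9],-0.981,0.1],[[15.7,19.8,38.9],-0.981,0.1]]}}

```text
time_s: 6.55
ee_pos: [626.7, -236.1, 240.1]
ee_rot: [178.1, 89.8, 146.0]
force: [0.6, 1.0, -0.1]
gripper_width: 50.1
```

Run:
```python
from h import *
im=snap('wrist','w3.png');s,p,R=tool();print(p,R.round(3),s['time_s'])
im=snap('top','t3.png');crop(im,175,140,305,270,5,'t3c.png')
w=cv2.imread('pics/w2.png')[:,:,::-1]; crop(w,310,10,540,270,3,'w2c.png')
```

```text
[ 626.91544194 -235.81043254  241.31055035] [[-0.     0.53   0.848]
 [ 0.001  0.848 -0.53 ]
 [-1.     0.    -0.001]] 6.6
```

View pics/w3.png

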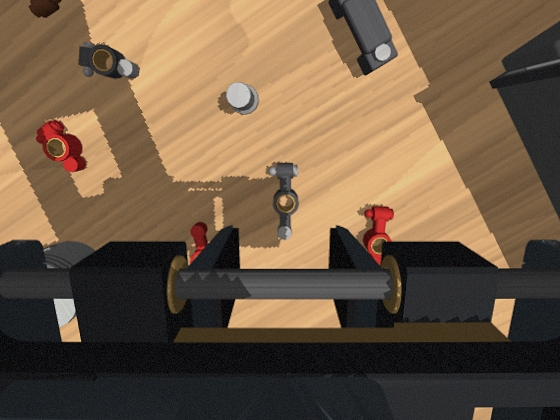

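View pics/t3c.png

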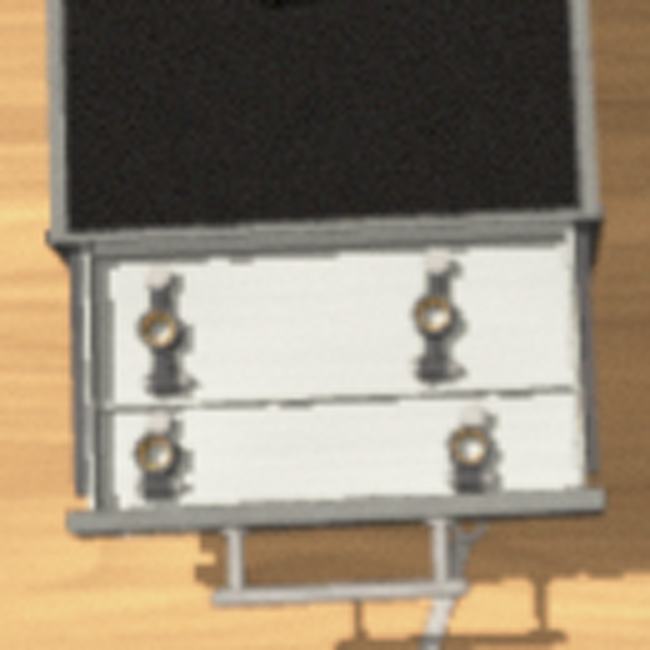

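View pics/w2c.png

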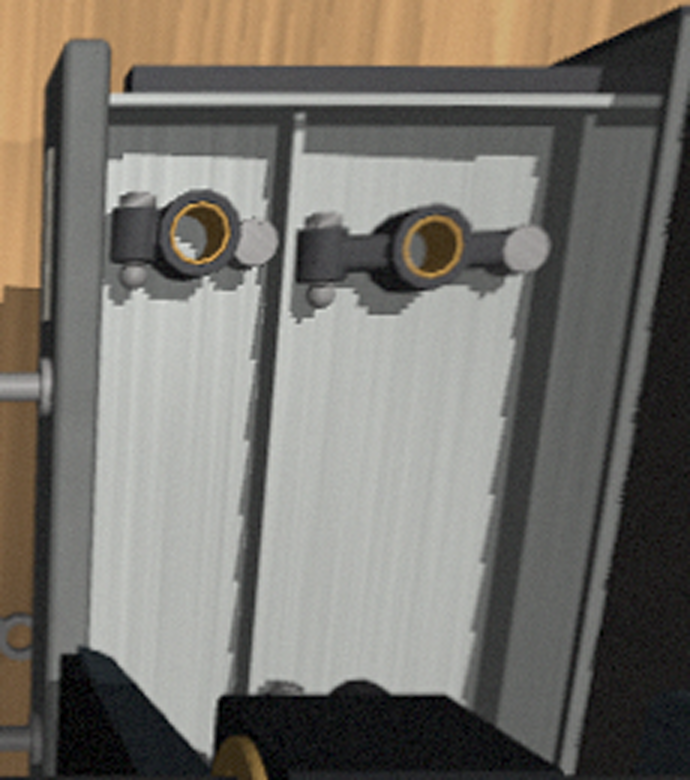

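Run:
```python
from h import *
T=viewer.get_calibration('top');W=viewer.get_calibration('wrist')
for n,p,z in [('boss',(286,202),22),('pad',(284.5,232),18),('adj',(285,171),14)]: print(n,pix2z(W,p,z).round(1))
for n,p,z in [('divL',(107,408),166),('divR',(578,388),166),('frontL rear edge',(98,511),192),('frontR',(600,492),192),('carcL',(60,236),199),('carcR',(592,216),199),('s1',(156,453),172),('s2',(469,447),172),('l1',(158,328),172),('l2',(434,316),172),('barL',(215,598),178),('barR',(466,588),178)]:
    print(n,pix2z(T,un(*p,175,140,5),z).round(1))
# w2 cam pose
s,p,R=tool(); Rc=Rn.from_euler('xyz',W['rotation'],degrees=True).as_matrix()
te=R.T@(W['eye']-p); tR=R.T@Rc
print('te',te)
R2=Rn.from_euler('xyz',[109.9,89.8,21.7],degrees=True).as_matrix(); p2=np.array([417.7,146.1,399.4])
C=dict(W); C['eye']=p2+R2@te; C['rotation']=Rn.from_matrix(R2@tR).as_euler('xyz',degrees=True)
for n,q,z in [('div top',(299,116),166),('div',(268,430),166),('s1',(200,233),172),('l1',(432,244),172),('div2',(590,118),166),('carc',(680,60),199),('carc',(570,740),199),('frontrear',(106,60),192),('frontrear',(95,560),192)]:
    print('w2',n,pix2z(C,un(*q,310,10,3),z).round(1))
```

```text
boss [ 630.8 -234.8   22. ]
pad [ 657.6 -253.2   18. ]
adj [ 605.1 -219.9   14. ]
divL [530.3 282.3 166. ]
divR [538.8   4.7 166. ]
frontL rear edge [467.3 283.  192. ]
frontR [474.9  -6.3 192. ]
carcL [627.4 305.6 199. ]
carcR [635.   -4.1 199. ]
s1 [502.6 252.3 172. ]
s2 [504.  69. 172.]
l1 [576.6 251.5 172. ]
l2 [581.7  88.8 172. ]
barL [417.2 216.9 178. ]
barR [421.4  71.6 178. ]
te [-91.95969234   0.57793545 -68.98653142]
w2 div top [530.7 290.2 166. ]
w2 div [532.2 194.3 166. ]
w2 s1 [501.8 254.3 172. ]
w2 l1 [574.8 253.7 172. ]
w2 div2 [621.6 293.1 166. ]
w2 carc [623.1 300.9 199. ]
w2 carc [631.  100.4 199. ]
w2 frontrear [465.6 296.6 192. ]
w2 frontrear [473.  153.9 192. ]
```

Run:
```python
from h import *
print(delta([630.5,-235.2,82],57.6)); print(delta([630.5,-235.2,82],57.6))
```

```text
[array([16.01,  0.21,  0.26]), np.float64(0.008), np.float64(3.149), 'q6', np.float64(-79.6)]
[array([16.01,  0.21,  0.26]), np.float64(0.008), np.float64(3.149), 'q6', np.float64(-79.6)]
```

Call:
{"api": "move_arm", "payload": {"moves": [[[6,0.2,0.25],0,0],[[12,0.2,0.25],0,0],[[15,0.2,0.25],0,0],[[15.8,0.2,0.25],0,0],[[15.8,0.2,0.25],0,0],[[15.8,0.2,0.25],0,-1],[[15.8,0.2,0.25],0,-1],[[15.8,0.2,0.25],0,-1],[[15.8,0.2,0.25],0,-1],[[15.8,0.2,0.25],0,-1]], "force": 25}}

```text
time_s: 7.9
ee_pos: [631.1, -236.7, 84.7]
ee_rot: [13.2, 89.9, -18.8]
force: [-0.1, 0.1, 6.3]
gripper_width: 25.3
```

Run:
```python
from h import *
for i in range(3):
  viewer.grab_frame('top'); s,p,R=tool(); print(p)
print(delta([580,170,370],91.75))
```

```text
[ 631.07400846 -236.68751367   84.72642458]
[ 631.06067295 -236.68292491   84.72146533]
[ 631.07928327 -236.7050631    84.74604623]
[array([-28.57,  31.79, -25.83]), np.float64(-0.589), np.float64(2.552), 'q6', np.float64(-79.5)]
```

Call:
{"api": "move_arm", "payload": {"moves": [[[-4,0,0],0,-1],[[-10,0,0],0,-1],[[-16,0,0],0,-1],[[-22,3,-2.4],-0.1,-1],[[-28,7,-5.7],-0.2,-1],[[-28.6,11,-9],-0.3,-1],[[-28.6,15,-12.2],-0.4,-1],[[-28.6,19,-15.4],-0.5,-1],[[-28.6,23,-18.7],-0.589,-1],[[-28.6,27,-22],-0.589,-1],[[-28.6,30,-24.4],-0.589,-1],[[-28.6,31.8,-25.8],-0.589,-1],[[-28.6,31.8,-25.8],-0.589,-1],[[-28.6,31.8,-25.8],-0.589,-1]]}}

```text
time_s: 9.8
ee_pos: [580.5, 168.9, 369.1]
ee_rot: [-105.7, 89.9, -104.0]
force: [0.7, -0.1, -1.8]
gripper_width: 25.3
```

Run:
```python
from h import *
im=snap('wrist','w4.png');s,p,R=tool();print(p,R.round(3),s['time_s'],s['gripper_width'])
im=snap('side','s4.png');crop(im,180,60,380,210,4,'s4c.png')
```

```text
[580.55087486 168.71274394 369.14978702] [[-0.    -0.029  1.   ]
 [-0.001  1.     0.029]
 [-1.    -0.001 -0.   ]] 9.85 24.821051433583737
```

View pics/w4.png

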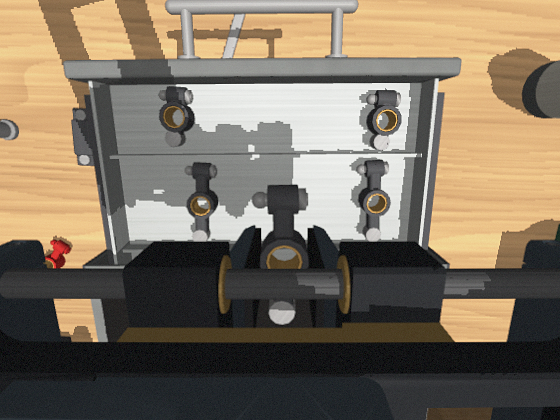

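View pics/s4c.png

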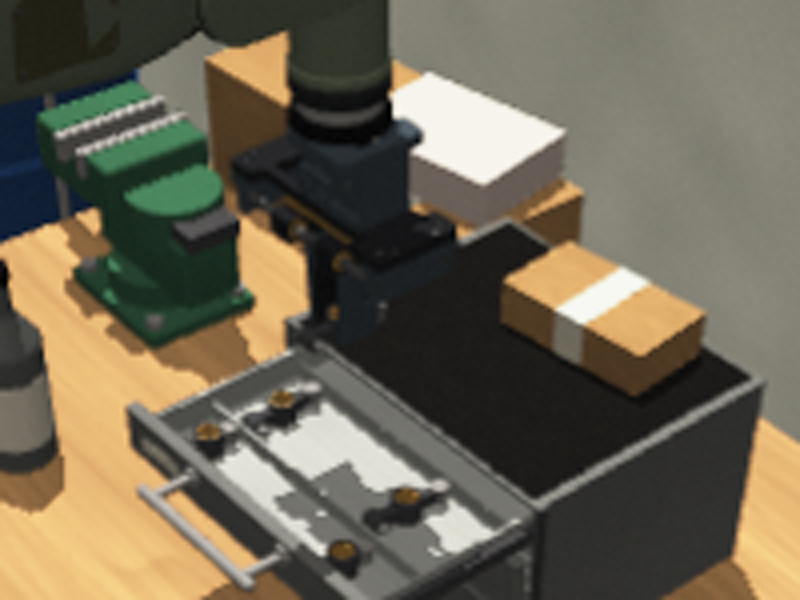

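Run:
```python
from h import *
im=cv2.imread('pics/w4.png')[:,:,::-1]; crop(im,200,140,400,340,4,'w4c.png'); crop(im,90,50,290,260,3.8,'w4d.png')
```

```text
(no output)
```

View pics/w4c.png

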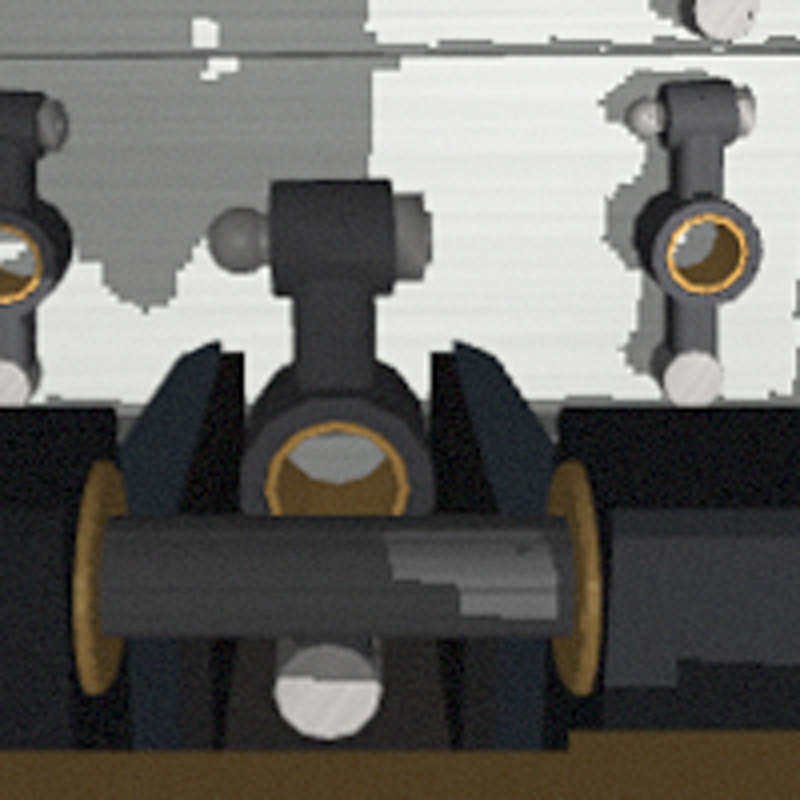

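View pics/w4d.png

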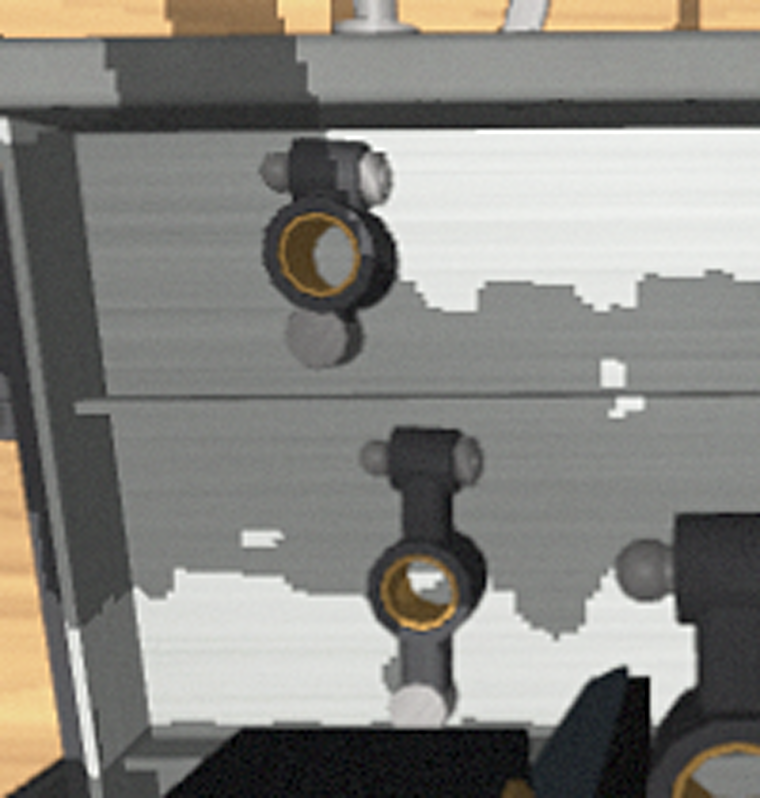

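Run:
```python
from h import *
W=viewer.get_calibration('wrist'); s,p,R=tool(); b=p[2]-84.7; print(p,b)
C=lambda u,v:un(u,v,200,140,4); D=lambda u,v:un(u,v,90,50,3.8)
for n,q,z in [('held bore',C(337,497),b+22),('held adj',C(333,238),b+11),('held pad',C(328,690),b+18),
 ('st adj',C(708,110),161),('st bore',C(707,253),172),('st pad',C(694,378),168),
 ('div',C(0,56),166),('div',C(800,46),166),('div l',D(90,400),166),('l1 bore',D(420,592),172),('s1 bore',D(320,256),172),('front rear edge',D(400,102),192),('front rear edge',D(740,102),192)]:
  print(n,pix2z(W,q,z).round(1))
```

```text
[580.56608272 168.66542853 369.2343817 ] 284.5343817012528
held bore [579.9 168.7 306.5]
held adj [548.2 167.3 295.5]
held pad [610.4 168.3 302.5]
st adj [545.  253.6 161. ]
st bore [576.5 253.5 172. ]
st pad [608.  254.6 168. ]
div [536.8  91.4 166. ]
div [529.5 271.5 166. ]
div l [540.  13. 166.]
l1 bore [583.4  91.7 172. ]
s1 bore [505.7  71.8 172. ]
front rear edge [475.2  96.4 192. ]
front rear edge [473.3 166.  192. ]
```

Call:
{"api": "move_arm", "payload": {"moves": [[[4,0.2,0],0,-1],[[8,0.2,0],0,-1],[[11,0.2,0],0,-1],[[12.5,0.2,0],0,-1],[[13,0.2,0],0,-1],[[13.2,0.2,0],0,-1],[[13.2,0.2,0],0,-1],[[13.2,0.2,0],0,-1]]}}

```text
time_s: 10.9
ee_pos: [580.5, 172.1, 238.1]
ee_rot: [14.8, 89.9, 16.6]
force: [0.3, 0.3, -0.8]
gripper_width: 25.3
```

Run:
```python
from h import *
im=snap('side','s5.png');s,p,R=tool();print(p,s['force'],s['time_s']);crop(im,200,110,340,215,5.7,'s5c.png')
im=snap('wrist','w5.png')
```

```text
[580.46918324 172.11563396 237.98787822] [-0.14277029 -0.33226528 -0.64197614] 10.95
```

View pics/s5c.png

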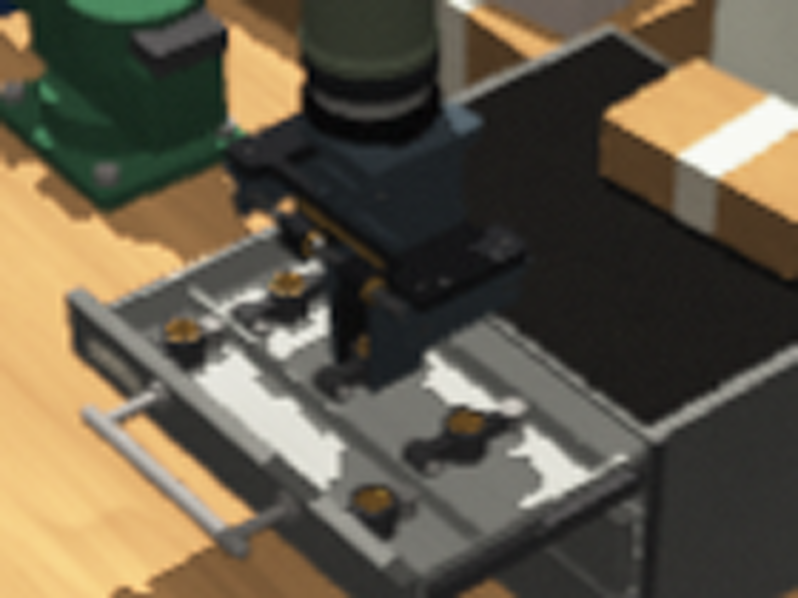

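View pics/w5.png

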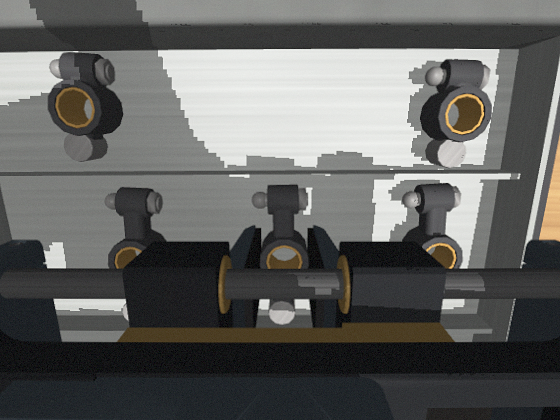

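Call:
{"api": "move_arm", "payload": {"moves": [[[0.15,0,0],0,-1],[[0.25,0,0],0,-1],[[0.3,0,0],0,-1],[[0.3,0,0],0,-1]]}}

```text
time_s: 11.5
ee_pos: [580.2, 172.0, 234.7]
ee_rot: [32.3, 90.0, 34.1]
force: [-1.2, -0.4, 3.1]
gripper_width: 25.5
```

Call:
{"api": "move_arm", "payload": {"moves": [[[0,0,0],0,-0.2],[[0,0,0],0,-0.1],[[0,0,0],0,0],[[0,0,0],0,0],[[-3,0,0],0,0],[[-8,0,0],0,0],[[-13,0,0],0,0],[[-14,0,0],0,0],[[-14,0,0],0,0]]}}

```text
time_s: 12.62
ee_pos: [580.2, 172.0, 374.3]
ee_rot: [19.5, 90.0, 21.2]
force: [-0.1, 0.1, -0.6]
gripper_width: 45.9
```

Run:
```python
from h import *
im=snap('wrist','w6.png');s,p,R=tool();print(p,s['time_s'])
print(delta([431,-305,340],-46.5))
```

```text
[579.85729979 171.8770055  372.95697932] 12.675
[array([  3.35, -47.22, -16.31]), np.float64(2.413), np.float64(5.554), 'q6', np.float64(-76.3)]
```

View pics/w6.png

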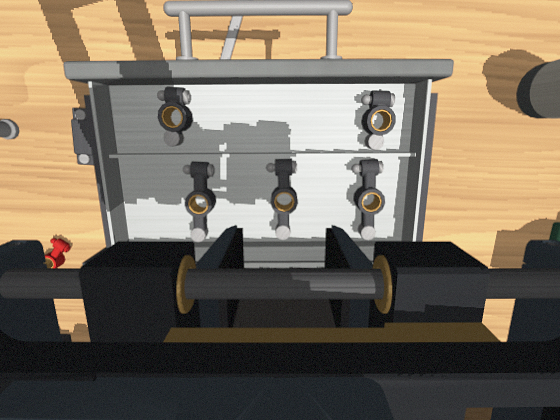

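Call:
{"api": "move_arm", "payload": {"moves": [[[0,-3.6,-1.3],0.18,0],[[0,-7.3,-2.5],0.36,0],[[0,-10.9,-3.8],0.54,0],[[0,-14.5,-5],0.72,0],[[0,-18.2,-6.3],0.9,0],[[1,-21.8,-7.5],1.08,0],[[2,-25.4,-8.8],1.26,0],[[3,-29,-10],1.44,0],[[4,-32.7,-11.3],1.62,0],[[6,-36.3,-12.5],1.8,0],[[8,-40,-13.8],1.98,0],[[10,-43.6,-15],2.16,0],[[12,-47.2,-16.3],2.34,0],[[13.3,-47.2,-16.3],2.413,0],[[13.3,-47.2,-16.3],2.413,0],[[13.3,-47.2,-16.3],2.413,0]]}}

```text
time_s: 14.68
ee_pos: [431.5, -304.3, 240.7]
ee_rot: [-84.5, 89.9, 139.1]
force: [0.6, -0.1, 0.3]
gripper_width: 45.6
```

Run:
```python
from h import *
im=snap('wrist','w7.png');s,p,R=tool();print(p,R.round(3),s['time_s'])
crop(im,210,130,350,270,5,'w7c.png')
```

```text
[ 431.75443829 -304.31854259  241.2289185 ] [[ 0.     0.689 -0.725]
 [ 0.    -0.725 -0.689]
 [-1.    -0.    -0.   ]] 14.725
```

View pics/w7.png

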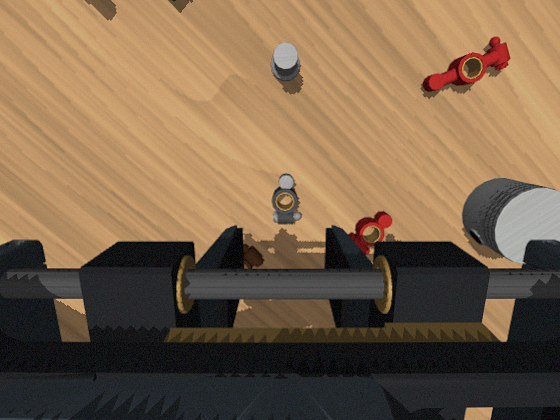

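View pics/w7c.png

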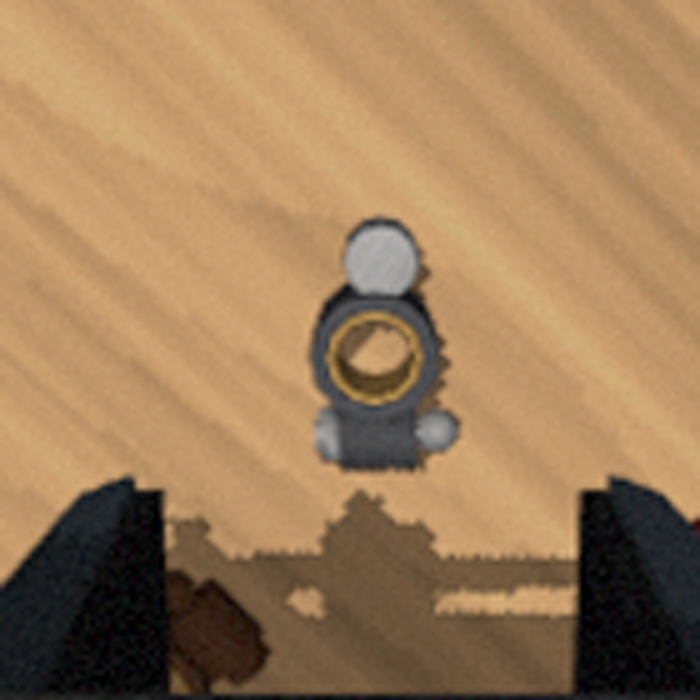

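Run:
```python
from h import *
W=viewer.get_calibration('wrist'); C=lambda u,v:un(u,v,210,130,5)
b=pix2z(W,C(375,356),22);pd=pix2z(W,C(382,256),18);a=pix2z(W,C(380,437),12);br=pix2z(W,C(265,650),10)
print(b,pd,a,br); d=(pd-a)[:2]; h=np.degrees(np.arctan2(d[1],d[0])); print('head',h, np.linalg.norm(d), (b+pix2z(W,C(380,437),12))/2)
u=d/np.linalg.norm(d); g=b[:2]+5*u; print(g, delta([*g,83],h-90))
```

```text
[ 432.58438395 -305.02951261   22.        ] [ 447.46951393 -292.77596794   18.        ] [ 419.28145736 -319.12999808   12.        ] [ 367.52374726 -334.3691331    10.        ]
head 43.07410383570202 38.58887712899476 [ 425.93292065 -312.07975534   17.        ]
[ 436.23673906 -301.61479416] [array([15.82,  0.11, -0.51]), np.float64(0.009), np.float64(3.15), 'q6', np.float64(10.0)]
```

Call:
{"api": "move_arm", "payload": {"moves": [[[6,0.1,-0.5],0.01,0],[[12,0.1,-0.5],0.01,0],[[15,0.1,-0.5],0.01,0],[[15.7,0.1,-0.5],0.01,0],[[15.7,0.1,-0.5],0.01,0],[[15.7,0.1,-0.5],0.01,-1],[[15.7,0.1,-0.5],0.01,-1],[[15.7,0.1,-0.5],0.01,-1],[[15.7,0.1,-0.5],0.01,-1],[[15.7,0.1,-0.5],0.01,-1]], "force": 25}}

```text
time_s: 15.98
ee_pos: [436.2, -302.2, 85.3]
ee_rot: [108.6, 89.9, -28.5]
force: [-0.6, 0.8, 6.2]
gripper_width: 25.5
```

Run:
```python
from h import *
s,p,R=tool();print(p,s['gripper_width'],s['force'])
print(delta([510,161,370],-88))
```

```text
[ 436.18502732 -302.16503873   85.32265844] 25.522388748650698 [-0.62048723  0.79183941  6.22531119]
[array([-28.49, -28.87, -36.95]), np.float64(0.714), np.float64(3.855), 'q6', np.float64(11.1)]
```

Call:
{"api": "move_arm", "payload": {"moves": [[[-4,0,0],0,-1],[[-10,0,0],0,-1],[[-16,0,0],0,-1],[[-22,-3,-3.8],0.1,-1],[[-26,-6.5,-8.3],0.2,-1],[[-28.5,-10,-12.8],0.3,-1],[[-28.5,-13.5,-17.3],0.4,-1],[[-28.5,-17,-21.8],0.5,-1],[[-28.5,-20.5,-26.3],0.6,-1],[[-28.5,-24,-30.8],0.714,-1],[[-28.5,-27,-34.6],0.714,-1],[[-28.5,-28.9,-37],0.714,-1],[[-28.5,-28.9,-37],0.714,-1],[[-28.5,-28.9,-37],0.714,-1]]}}

```text
time_s: 17.73
ee_pos: [509.9, 161.0, 369.1]
ee_rot: [53.7, 89.9, -124.3]
force: [-0.9, -0.9, -0.6]
gripper_width: 25.4
```

Run:
```python
from h import *
im=snap('wrist','w8.png');s,p,R=tool();print(p,R.round(3),s['time_s'],s['gripper_width'],s['qpos'][5])
crop(im,180,100,390,330,3.4,'w8c.png')
```

```text
[509.92943769 160.65727037 369.21999031] [[-0.     0.034 -0.999]
 [-0.001 -0.999 -0.034]
 [-1.     0.001  0.   ]] 17.775 24.986571612372252 104.3236150958344
```

View pics/w8.png

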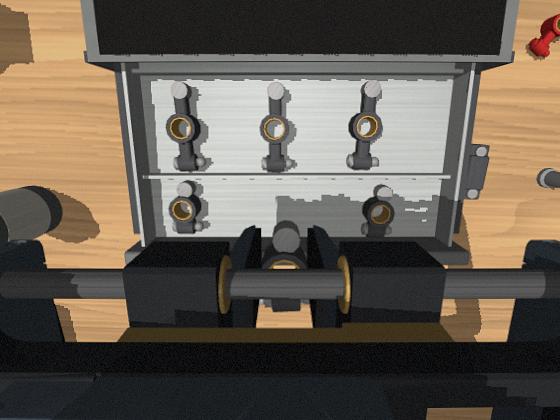

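View pics/w8c.png

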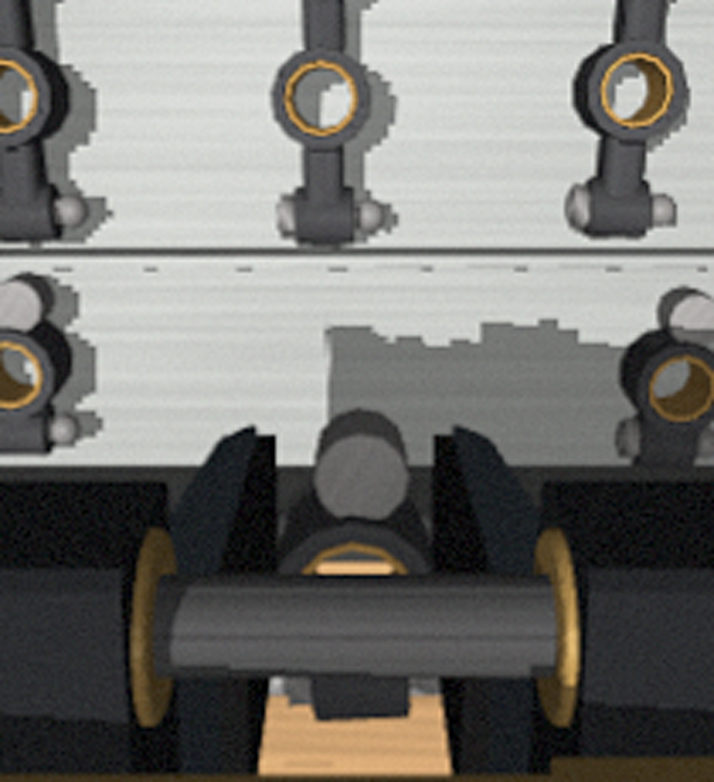

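Run:
```python
from h import *
W=viewer.get_calibration('wrist'); s,p,R=tool(); b=p[2]-85.3
C=lambda u,v:un(u,v,180,100,3.4)
for n,q,z in [('held pad',C(361,475),b+18),('held adj far end bottom',C(362,718),b+11),('held bore top',C(352,545),b+22),('s1 pad',C(18,302),168),('s1 bore',C(8,375),172),('s2 pad',C(692,312),168),('s2 bore',C(684,387),172),('div',C(0,256),166),('div',C(714,254),166),('Lbore',C(320,97),172),('L pad',(276,90),168),('front top rear edge?',C(300,466),192)]:
  print(n,pix2z(W,q,z).round(1))
```

```text
held pad [524.  160.2 301.9]
held adj far end bottom [477.9 158.4 294.9]
held bore top [514.2 161.3 305.9]
s1 pad [522.8 252.2 168. ]
s1 bore [503.3 254.6 172. ]
s2 pad [526.2  69.6 168. ]
s2 bore [506.1  70.7 172. ]
div [534.9 257.2 166. ]
div [541.9  64.7 166. ]
Lbore [579.3 171.8 172. ]
L pad [611.  170.8 168. ]
front top rear edge? [486.9 174.  192. ]
```

Call:
{"api": "move_arm", "payload": {"moves": [[[4,0,0.1],0,-1],[[8,0,0.1],0,-1],[[11,0,0.1],0,-1],[[12.5,0,0.1],0,-1],[[13,0,0.1],0,-1],[[13.1,0,0.1],0,-1],[[13.1,0,0.1],0,-1]]}}

```text
time_s: 18.65
ee_pos: [509.7, 161.6, 239.3]
ee_rot: [-164.5, 89.9, 17.5]
force: [0.0, 0.3, -1.6]
gripper_width: 25.3
```

Run:
```python
from h import *
im=snap('wrist','w9.png');s,p,R=tool();print(p,s['force'],s['time_s'])
im=snap('side','s9.png');crop(im,200,110,340,215,5.7,'s9c.png')
```

```text
[509.63699735 161.66197365 239.22812903] [-0.57254767  0.16458515 -0.80521661] 18.7
```

View pics/w9.png

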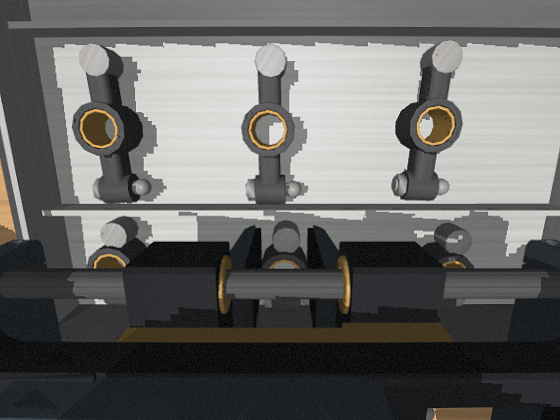

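View pics/s9c.png

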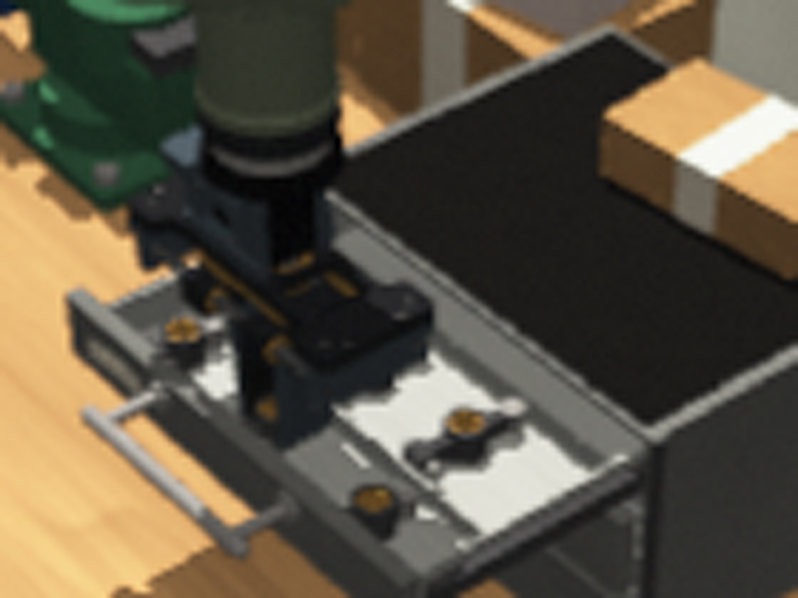

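Call:
{"api": "move_arm", "payload": {"moves": [[[0.2,0,0],0,-1],[[0.3,0,0],0,-1],[[0.37,0,0],0,-1],[[0.37,0,0],0,-1]]}}

```text
time_s: 19.25
ee_pos: [509.3, 161.6, 235.3]
ee_rot: [-162.9, 89.9, 19.1]
force: [-1.5, -1.0, 5.3]
gripper_width: 25.1
```

Contact on the floor; release and rise.

Call:
{"api": "move_arm", "payload": {"moves": [[[0,0,0],0,-0.2],[[0,0,0],0,-0.1],[[0,0,0],0,0],[[0,0,0],0,0],[[-3,0,0],0,0],[[-8,0,0],0,0],[[-13,0,0],0,0],[[-14,0,-8],0,0],[[-14,0,-10],0,0],[[-14,0,-10],0,0]]}}

```text
time_s: 20.5
ee_pos: [611.1, 164.9, 373.1]
ee_rot: [13.2, 90.0, -164.8]
force: [-0.2, -0.3, -0.8]
gripper_width: 45.6
```

Run:
```python
from h import *
im=snap('wrist','w10.png');s,p,R=tool();print(p,s['force'],s['time_s'])
im=snap('side','s10.png');crop(im,200,110,340,215,5.7,'s10c.png')
```

```text
[609.60164963 164.91697974 373.35666041] [-0.75009778 -0.31290006 -0.6058611 ] 20.55
```

View pics/w10.png

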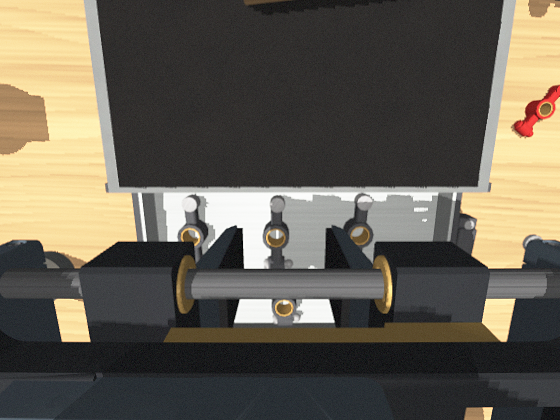

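View pics/s10c.png

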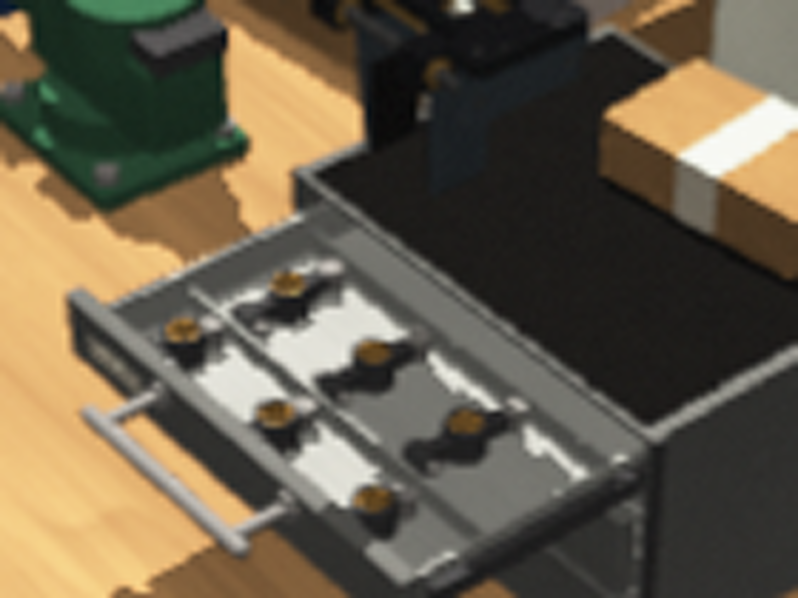

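Call:
{"api": "move_arm", "payload": {"moves": [[[0,6,0],0,0],[[0,12,0],0,0],[[0,18,4],0,0],[[0,24,8],0,0],[[0,30,12],0,0],[[0,35,14],0,0],[[0,35,14],0,0],[[0,35,14],0,0]]}}

```text
time_s: 21.6
ee_pos: [479.8, -190.0, 375.0]
ee_rot: [-149.2, 90.0, 32.6]
force: [0.4, 0.1, 0.8]
gripper_width: 45.7
```

Run:
```python
from h import *
im=snap('top','t11.png');crop(im,175,140,305,270,5,'t11c.png');s=status.state();print(s['time_s'],s['force'])
```

```text
21.65 [0.33070147 0.55886682 0.57623824]
```

View pics/t11c.png

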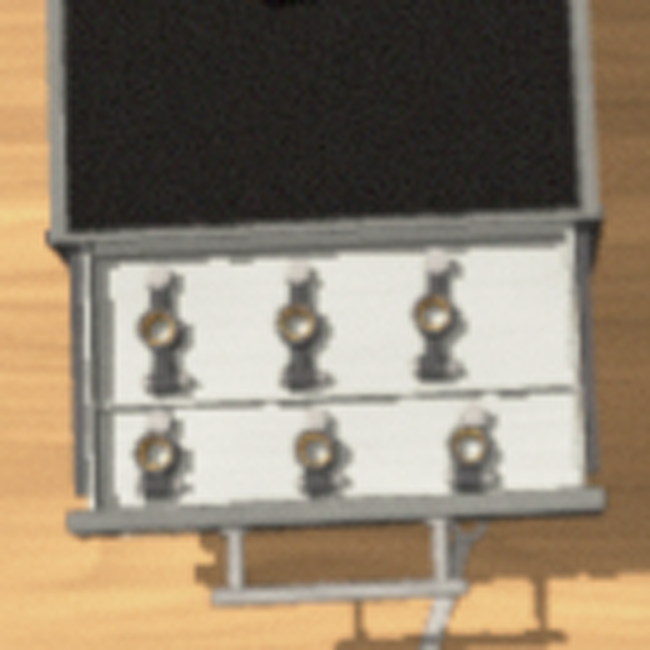

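View pics/t11.png

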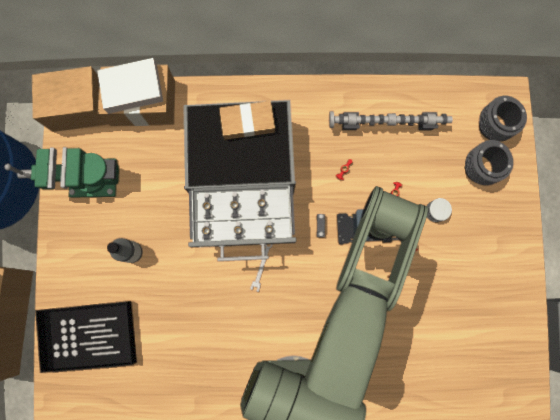

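The top view shows both new rockers in line with the stored ones: the long at crop (298,323), the short at crop (317,450). The drawer is still at the same place and the bystanders look unmoved.

Run:
```python
from h import *
env.job_done(); print('done')
```

```text
the job is handed in; nothing more can be done
done
```

I pulled the top drawer open to its stop and put both dark rocker arms away in it. The long one lies in the back row and the short one in the front row, each lowered until it touched the floor and then released. I handed the job in at about 22 s; no verdict was reported.

- **Drawer:** it came out about 155 mm by the arm's own reading, and the last top and side pictures show it still open.
- **Rocker arms:** the last top and side pictures show both lying flat, in line with the stored ones. They sit roughly within 2 mm of the middle of their rows and about 1–2° off front to back.
- **Stored rockers and other things:** none looks moved, but I checked this by eye only, and the arm hid the tappet in the last top picture. The gripper was clear of everything.
- **Disagreement:** the position of the divider between the rows came out between about 534 and 538 mm depending on the camera, because I could not tell its top edge from its face. I used a value in between, checked against where the gripper had held the handle.

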